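Pull the cartridges from the rack and find the one that rattles

TASK

One of the three sealed valve cartridges standing in the wooden rack is faulty: its ball has come loose inside, which cannot be seen, only felt. Pull a cartridge up out of the rack and tip or shake it to feel whether something rolls inside. Lay the one with the loose ball flat in the middle of the small empty tray, leave the two sound ones standing fully home in the rack, and do not disturb the other things on the desk.

Things in the scene. Friction and masses are not known exactly. Their poses are not given: they have to be found in the camera images.
- rack: fixed hardwood block, 196 x 52 x 70 mm (x, y, z), with three square vertical wells in its top in a row along its x, at x = -72, 0 and +72 mm from its origin. Wells are about 31 mm wide with a small chamfer and 60 mm deep (floor 10 mm above the desk). Origin: centre of its underside; z up
- cartridge_a: sealed square check-valve cartridge, 26 x 26 x 150 mm, about 0.2 kg (all three within 12 g): plain aluminium tube, black plastic cap on each end; the three look alike. Origin: centre of its underside; z along its length, up. At the start it stands in a well: top 160 mm above the desk, sides square to the rack. Any of the three, in any well, may be the faulty one
- cartridge_b: sealed square check-valve cartridge, 26 x 26 x 150 mm, about 0.2 kg (all three within 12 g): plain aluminium tube, black plastic cap on each end; the three look alike. Origin: centre of its underside; z along its length, up. At the start it stands in a well: top 160 mm above the desk, sides square to the rack. Any of the three, in any well, may be the faulty one
- cartridge_c: sealed square check-valve cartridge, 26 x 26 x 150 mm, about 0.2 kg (all three within 12 g): plain aluminium tube, black plastic cap on each end; the three look alike. Origin: centre of its underside; z along its length, up. At the start it stands in a well: top 160 mm above the desk, sides square to the rack. Any of the three, in any well, may be the faulty one
- cartridge_a_mid (a point): middle of cartridge_a, 75 mm above its underside; same axes. In the faulty cartridge a heavy ball (0.14 kg of its 0.21 kg) rolls freely 107 mm along the tube, from 22 to 128 mm above the underside (ball's centre); it lies at whichever end is lower. In a sound one nothing moves (under 1 mm): its weight stays at the middle
- cartridge_b_mid (a point): middle of cartridge_b, 75 mm above its underside; same axes. In the faulty cartridge a heavy ball (0.14 kg of its 0.21 kg) rolls freely 107 mm along the tube, from 22 to 128 mm above the underside (ball's centre); it lies at whichever end is lower. In a sound one nothing moves (under 1 mm): its weight stays at the middle
- cartridge_c_mid (a point): middle of cartridge_c, 75 mm above its underside; same axes. In the faulty cartridge a heavy ball (0.14 kg of its 0.21 kg) rolls freely 107 mm along the tube, from 22 to 128 mm above the underside (ball's centre); it lies at whichever end is lower. In a sound one nothing moves (under 1 mm): its weight stays at the middle
- tray: fixed small grey steel tray on the desk, empty, 106 x 200 mm outside (x, y) with 3 mm walls and floor and a rim 14 mm high. Origin: centre of its underside; long along its y
- brush: bystander, swarf brush lying on the desk, 218 mm long
- brass_drift: bystander, brass hexagon bar lying on the desk, 135 mm long
- plug_gauge: bystander, steel plug gauge lying on the desk, 118 mm long
- tape: bystander, roll of tape lying flat, 104 mm across
- bush: bystander, pale bush ring standing on the desk, 36 mm across and high
Mind the look-alikes: they are no part of the job. Leave any purple look-alike of the cartridge_c alone.

How it is judged:
On the way:
1. a cartridge has been pulled right out of its well (z of any of cartridge_a_mid, cartridge_b_mid, cartridge_c_mid in the frame of rack above 0.15 m), for 0.1 s.
At the end, for the whole second after the job is handed in: The faulty cartridge lies flat in the tray, its middle within 40 mm across and 30 mm along of the tray's centre (the judge knows it by its weight, 2.08 N against 1.96 N); both sound ones stand on the floor of a rack well, upright within 7 degrees; all at rest ((((x of cartridge_a_mid in the frame of tray between -0.04 and 0.04 m and y of cartridge_a_mid in the frame of tray between -0.03 and 0.03 m and z of cartridge_a_mid in the frame of tray below 0.022 m and angle between cartridge_a's own z axis and vertical between 1.5 and 1.64 rad and linear speed of cartridge_a below 0.02 m/s and contact force between cartridge_a and tray above 2.02 N) and (z of cartridge_b_mid in the frame of rack between 0.08 and 0.092 m and y of cartridge_b_mid in the frame of rack between -0.01 and 0.01 m and x of cartridge_b_mid in the frame of rack between -0.085 and 0.085 m and angle between cartridge_b's own z axis and vertical below 0.12 rad and linear speed of cartridge_b below 0.02 m/s) and (z of cartridge_c_mid in the frame of rack between 0.08 and 0.092 m and y of cartridge_c_mid in the frame of rack between -0.01 and 0.01 m and x of cartridge_c_mid in the frame of rack between -0.085 and 0.085 m and angle between cartridge_c's own z axis and vertical below 0.12 rad and linear speed of cartridge_c below 0.02 m/s)) or ((x of cartridge_b_mid in the frame of tray between -0.04 and 0.04 m and y of cartridge_b_mid in the frame of tray between -0.03 and 0.03 m and z of cartridge_b_mid in the frame of tray below 0.022 m and angle between cartridge_b's own z axis and vertical between 1.5 and 1.64 rad and linear speed of cartridge_b below 0.02 m/s and contact force between cartridge_b and tray above 2.02 N) and (z of cartridge_a_mid in the frame of rack between 0.08 and 0.092 m and y of cartridge_a_mid in the frame of rack between -0.01 and 0.01 m and x of cartridge_a_mid in the frame of rack between -0.085 and 0.085 m and angle between cartridge_a's own z axis and vertical below 0.12 rad and linear speed of cartridge_a below 0.02 m/s) and (z of cartridge_c_mid in the frame of rack between 0.08 and 0.092 m and y of cartridge_c_mid in the frame of rack between -0.01 and 0.01 m and x of cartridge_c_mid in the frame of rack between -0.085 and 0.085 m and angle between cartridge_c's own z axis and vertical below 0.12 rad and linear speed of cartridge_c below 0.02 m/s)) or ((x of cartridge_c_mid in the frame of tray between -0.04 and 0.04 m and y of cartridge_c_mid in the frame of tray between -0.03 and 0.03 m and z of cartridge_c_mid in the frame of tray below 0.022 m and angle between cartridge_c's own z axis and vertical between 1.5 and 1.64 rad and linear speed of cartridge_c below 0.02 m/s and contact force between cartridge_c and tray above 2.02 N) and (z of cartridge_a_mid in the frame of rack between 0.08 and 0.092 m and y of cartridge_a_mid in the frame of rack between -0.01 and 0.01 m and x of cartridge_a_mid in the frame of rack between -0.085 and 0.085 m and angle between cartridge_a's own z axis and vertical below 0.12 rad and linear speed of cartridge_a below 0.02 m/s) and (z of cartridge_b_mid in the frame of rack between 0.08 and 0.092 m and y of cartridge_b_mid in the frame of rack between -0.01 and 0.01 m and x of cartridge_b_mid in the frame of rack between -0.085 and 0.085 m and angle between cartridge_b's own z axis and vertical below 0.12 rad and linear speed of cartridge_b below 0.02 m/s)))); the robot touches nothing.
It fails at once if a bystander is moved by more than 20 mm (distance of any of brush, brass_drift, plug_gauge, tape, bush from where it was at the start of the episode above 0.02 m).
It also fails if it takes over 72 s, if anything falls off the work surface, if the arm or the gripper's body presses on something with over 40 N, if the wrist force passes 120 N, or if a joint passes its speed limit or range.

ROBOT

A 6-joint arm with a two-finger parallel gripper is mounted at the origin on a cart in front of the work surface, level with it; the furniture and walls round the work are solid. World frame = base frame: x ahead of the robot, y to its left, z up, the work surface at z = 0. Lengths are in m, angles in rad, forces in N, time in s.
With the tool pointing down it reaches from about 0.3 to 0.875 m from the base axis. Payload 6.4 kg.
Tool frame: the origin (TCP) lies midway between the tips of the shut fingers; the grasp point (between the pads) lies 19 mm behind it; y points along the fingers, z is the direction in which the jaws open and shut, and the axes are right-handed (so a half turn about y gives the same grasp; the last joint's range is limited). The gripper opens to 85 mm and grips with 20 to 120 N. Pads are 22 mm wide; open, the fingers measure 114 mm over their backs; the gripper's body (76 mm by 85 mm) begins 54 mm behind the grasp point. The pads swing forward as they close: fully open they stand 13 mm farther back than shut.
Start: joints at [0.894, 0.181, 1.607, -0, 1.354, -0.206], TCP at [0.261, 0.512, 0.231] pointing down, gripper open.
Joint ranges: [-2.99, 2.99], [-0.89, 2.07], [0.3, 2.58], [-1.14, 4.28], [0, 2.63], [-3.12, 3.12]. Speed limits (rad/s): [2.57, 2.57, 3.01, 3.14, 3.14, 3.14].

INTERFACE

Orientations are given as a unit quaternion [w, x, y, z].
In Python, from station import bot gives the robot as it stands.
- The arm moves only by the shell command python3 -m handwheel 'ROWS' [FORCE]. ROWS is JSON, a list that holds one entry, the list of rows, each a list of 7 numbers: the shift along the tool's x, y, z in m, then the turn, a rotation vector about the tool's x, y, z in degrees, then the finger opening in m, from 0 to 0.0854. In form: [[[x, y, z, wx, wy, wz, claw], ...]]. A call has exactly 10 rows; each row shifts and turns the commanded pose from where the row before left it, along the tool's axes as they then stand; what a row does not reach is not made up. A row lasts 1/12 s, in which the tool goes at most 41.7 mm and 7.16 degrees, less where a joint would pass 70% of its speed; a pose out of reach is approached as far as the arm can. A call is refused whole if a number of a shift passes 0.0417 or a number of a turn 7.16, either way. A call with a gripper value outside its range is refused whole. The fingers move at their own pace and stop on an object; FORCE is the grip in N (left out, the last holds). Time passes only in rows, so rows that do not move let the fingers close, or fill a call up. It gives the time, the measured TCP pose, the force and the opening at its end, in the units of the state.
- bot.state(): the state, without advancing time (a new reading comes with each control period).
- bot.read_camera(name): name is "scene" or "top" or "wrist"; returns the picture (400x640x3 uint8, blue, green, red); there is no depth.
- bot.calibration(name): a dict with "intrinsics" (3x3 intrinsics, pixels), "rvec" (rotation vector, rad) and "tvec" (3), from world to camera coordinates, as OpenCV has them; the wrist camera has in their place "hand_eye" (4x4, takes a point from camera to tool coordinates, whose origin is the TCP and whose axes are the tool frame's). Camera axes: x right, y down, z forward; pixel columns grow to the right and rows downward; lengths in m; the calibration is good to about 2 mm. A picture is of the moment at which its call begins: read the wrist's pose just before it. calibration takes no time and is no camera call.
- bot.sign_off(): hands the job in, once; it reports no verdict.
Trained networks look in the newest picture that a camera, given by its name, has taken for a name from the list of things; names that differ only in an ending like _2 or _b are one class to them, and where a whole thing is asked for, a point or a joint stands for the part that bears it (a point fixed in the world has none). Each returns a list of dicts, best first, with "score" (0 to 1); they miss things now and then, are a little off and sometimes report something else, mostly with a low value. They report only what shows in the picture. A call takes as long as a camera call. They do not tell look-alikes from the thing itself.
- bot.find_in(camera, label): "rect" ([left, top, right, bottom] in pixels, round what is visible of it).
The state is a dict: "time_s": time; "joint_positions": joint angles; "qvel": joint speeds; "joint_torque": joint torques, N m; "position": TCP position; "eef_rot": TCP orientation; "ft_force": force on the tool from outside, world axes, zero at the start; "wrist_torque": the same for the moment, N m; "opening": opening from 0.0 (shut) to 1.0 (fully open).
Only numpy, scipy, OpenCV 4.12 (cv2) and the standard library are available. Lean on these libraries where they do the work, as an engineer would, in place of code of your own. Each camera call takes 0.05 s, during which the arm holds its last target.

## Working session

There is one attempt and no reset: what is moved stays moved. The work goes in short steps, Python scripts to look and compute and a shell command to move; the robot and the scene stay as the last step left them, time stands still between calls to the robot, and variables do not carry over. Pictures are saved under pics/ and viewed, and the job is handed in when it is done.

```bash
mkdir -p pics; ls; python3 - <<'E'
from station import bot
import cv2,numpy as np
s=bot.state()
for k,v in s.items(): print(k,np.round(v,4))
for n in("scene","top","wrist"):
    cv2.imwrite(f"pics/{n}0.png",bot.read_camera(n))
    c=bot.calibration(n); print(n,{k:np.round(v,4).tolist() for k,v in c.items()})
    for l in("rack","cartridge_a","tray","brush","brass_drift","plug_gauge","tape","bush"):
        print(l,[(np.round(d["rect"]).tolist(),round(d["score"],2)) for d in bot.find_in(n,l)][:5])
E
```

```text
pics
time_s 0.0
joint_positions [ 0.8937  0.1815  1.608   0.      1.3538 -0.2063]
qvel [-0.0004  0.0001 -0.0005 -0.0021 -0.0006  0.0006]
joint_torque [-8.00000e-04 -4.44860e+01 -3.51339e+01 -4.00000e-04  8.90000e-03
 -1.00000e-04]
position [0.2604 0.512  0.2304]
eef_rot [-0.6871  0.6882 -0.1652  0.1647]
ft_force [-0.2064  0.5875 -0.5728]
wrist_torque [-0.0095 -0.0242 -0.0215]
opening 1.0006
scene {'intrinsics': [[372.4347, 0.0, 318.5693], [0.0, 372.4347, 193.7018], [0.0, 0.0, 1.0]], 'rvec': [1.9808, -0.6447, 0.3835], 'tvec': [-0.4636, 0.2496, 0.7064]}
rack [([201.0, 164.0, 267.0, 207.0], 0.58)]
cartridge_a [([205.0, 146.0, 222.0, 181.0], 0.9), ([246.0, 136.0, 259.0, 165.0], 0.7), ([230.0, 140.0, 241.0, 173.0], 0.53), ([266.0, 128.0, 273.0, 173.0], 0.51)]
tray [([321.0, 273.0, 430.0, 370.0], 0.71)]
brush [([254.0, 222.0, 306.0, 266.0], 0.78)]
brass_drift [([382.0, 245.0, 422.0, 277.0], 0.8)]
plug_gauge [([407.0, 226.0, 457.0, 254.0], 0.58)]
tape [([296.0, 166.0, 323.0, 178.0], 0.75)]
bush [([240.0, 203.0, 254.0, 218.0], 0.7)]
top {'intrinsics': [[436.7536, 0.0, 322.5027], [0.0, 436.75
[... 317 characters left out ...]
([412.0, 228.0, 494.0, 272.0], 0.73), ([206.0, 139.0, 246.0, 176.0], 0.61)]
brush [([295.0, 251.0, 377.0, 272.0], 0.69)]
brass_drift []
plug_gauge [([187.0, 265.0, 211.0, 281.0], 0.68), ([392.0, 139.0, 438.0, 152.0], 0.62)]
tape [([204.0, 136.0, 246.0, 177.0], 0.95)]
bush [([263.0, 255.0, 274.0, 269.0], 0.56)]
wrist {'intrinsics': [[355.1936, 0.0, 316.4874], [0.0, 355.1936, 201.5405], [0.0, 0.0, 1.0]], 'hand_eye': [[-0.0001, 0.9456, 0.3253, -0.084], [-0.001, -0.3253, 0.9456, -0.1426], [1.0, -0.0002, 0.001, 0.0009], [0.0, 0.0, 0.0, 1.0]]}
rack [([199.0, 311.0, 316.0, 400.0], 0.58)]
cartridge_a [([212.0, 363.0, 246.0, 399.0], 0.56)]
tray []
brush []
brass_drift []
plug_gauge []
tape []
bush []
```

View pics/scene0.png

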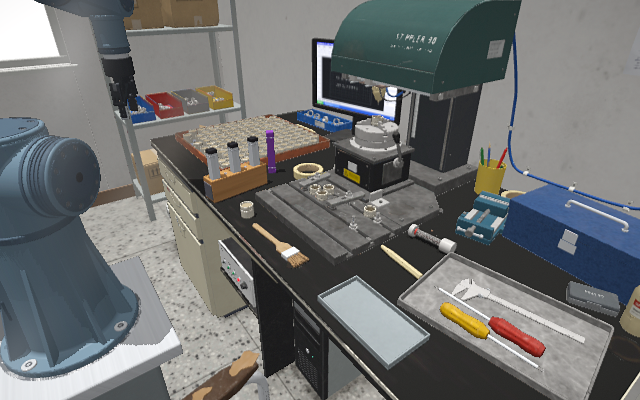

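View pics/top0.png

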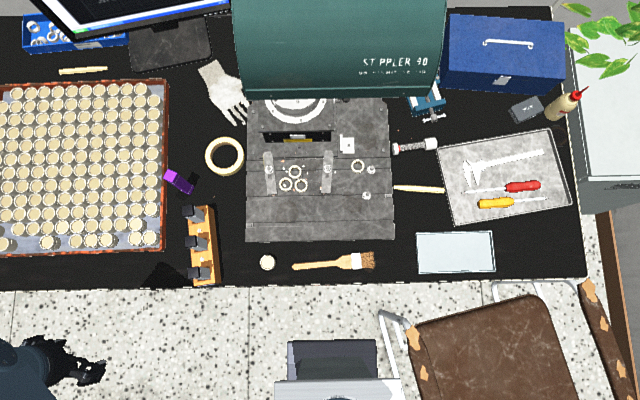

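View pics/wrist0.png

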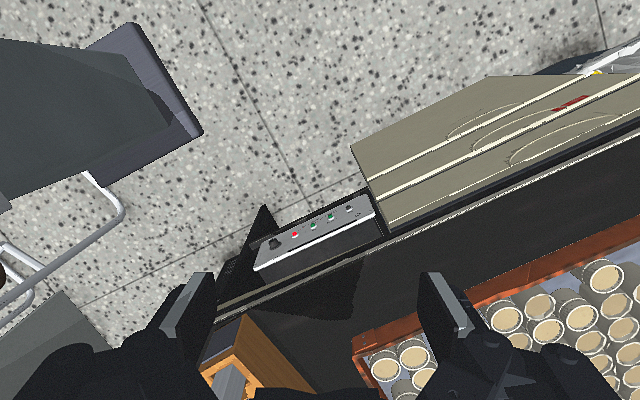

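```bash
python3 - <<'E'
import cv2
a=cv2.imread("pics/top0.png")[120:320,140:300]; cv2.imwrite("pics/topc.png",cv2.resize(a,None,fx=3,fy=3,interpolation=cv2.INTER_CUBIC)[:600])
a=cv2.imread("pics/scene0.png")[110:230,180:340]; cv2.imwrite("pics/scenec.png",cv2.resize(a,None,fx=5,fy=5,interpolation=cv2.INTER_CUBIC))
E
```

```text
(no output)
```

View pics/topc.png

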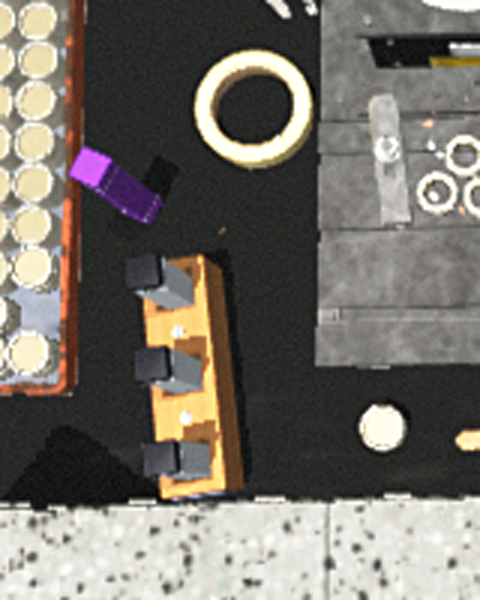

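View pics/scenec.png

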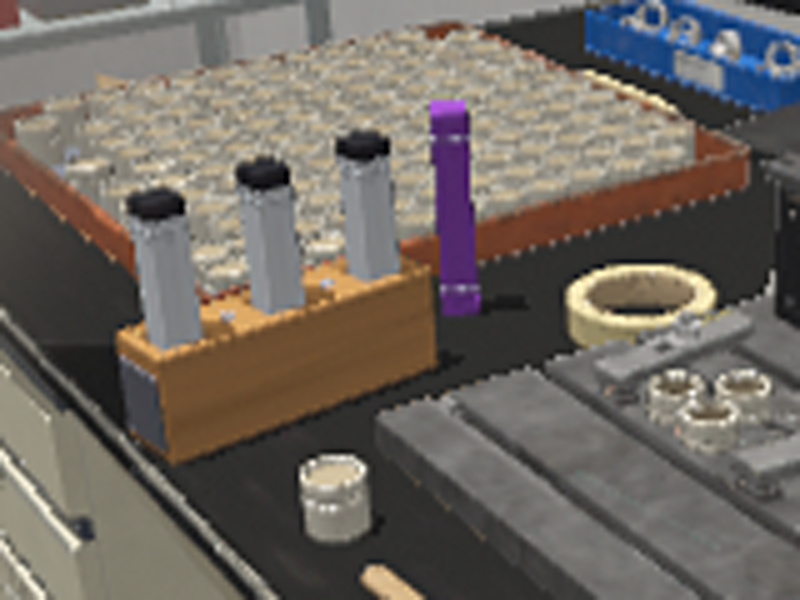

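The three look-alikes at top (192,213), (197,243) and (199,276) are the cartridges in the rack. The purple one at top (180,181) is the decoy and stays put. Next I compute positions.

```bash
cat > h.py <<'E'
import numpy as np,cv2
from scipy.optimize import least_squares
from scipy.spatial.transform import Rotation as R
from station import bot
def proj(n,P):
    c=bot.calibration(n); return cv2.projectPoints(np.array(P,float).reshape(-1,3),np.array(c["rvec"]),np.array(c["tvec"]),np.array(c["intrinsics"]),None)[0].reshape(-1,2)
def unproj(n,uv,z):
    c=bot.calibration(n);K=np.array(c["intrinsics"]);M=R.from_rotvec(np.ravel(c["rvec"])).as_matrix();t=np.ravel(c["tvec"])
    o=-M.T@t; d=M.T@np.linalg.inv(K)@np.array([uv[0],uv[1],1.]); return o+d*(z-o[2])/d[2]
def tri(obs):
    f=lambda p:np.concatenate([proj(n,p)[0]-uv for n,uv in obs]); r=least_squares(f,[.5,0,.1]); return r.x,r.fun
E
python3 - <<'E'
from h import *
T=[(188,210.7),(191,241.3),(193.3,273)]
S=[(252.6,138.8),(232.6,144.6),(211.4,150.6)]
for t,s in zip(T,S):
    print(unproj("top",t,.16).round(4),unproj("scene",s,.16).round(4),[np.round(q,3) for q in tri([("top",t),("scene",s)])])
for uv in [(415.5,232.5),(493.5,231),(494.5,271),(418,272)]: print("tray",unproj("top",uv,.014).round(4))
for uv in [(318,296),(358,276.5),(429,338),(390,366)]: print("trayS",unproj("scene",uv,.014).round(4))
for uv in [(180,181),(224,156),(267,262)]: print(unproj("top",uv,.03).round(3))
E
```

```text
[0.5606 0.3393 0.16  ] [0.5569 0.3246 0.16  ] [array([0.563, 0.341, 0.154]), array([ 0.169, -0.39 , -0.566,  0.074])]
[0.4894 0.3298 0.16  ] [0.4856 0.3143 0.16  ] [array([0.491, 0.331, 0.153]), array([ 0.15 , -0.382, -0.533,  0.056])]
[0.4176 0.3221 0.16  ] [0.4162 0.3052 0.16  ] [array([0.42 , 0.324, 0.153]), array([ 0.264, -0.753, -1.011,  0.079])]
tray [ 0.5147 -0.2173  0.014 ]
tray [ 0.5139 -0.4234  0.014 ]
tray [ 0.4099 -0.4156  0.014 ]
tray [ 0.4119 -0.2171  0.014 ]
trayS [ 0.4106 -0.2215  0.014 ]
trayS [ 0.5152 -0.2246  0.014 ]
trayS [ 0.5084 -0.4224  0.014 ]
trayS [ 0.4116 -0.4218  0.014 ]
[0.665 0.403 0.03 ]
[0.731 0.288 0.03 ]
[0.446 0.172 0.03 ]
```

```bash
python3 - <<'E'
import cv2
a=cv2.imread("pics/top0.png")[210:300,380:520]; cv2.imwrite("pics/tr1.png",cv2.resize(a,None,fx=5,fy=5,interpolation=cv2.INTER_CUBIC))
a=cv2.imread("pics/scene0.png")[260:380,310:440]; cv2.imwrite("pics/tr2.png",cv2.resize(a,None,fx=5,fy=5,interpolation=cv2.INTER_CUBIC))
E
```

```text
(no output)
```

View pics/tr1.png

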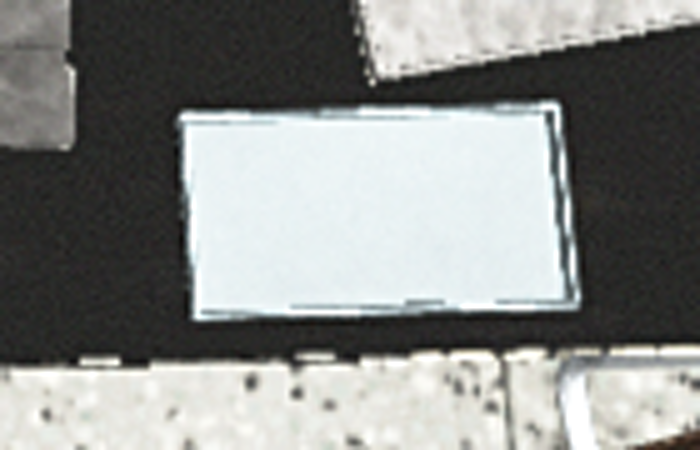

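View pics/tr2.png

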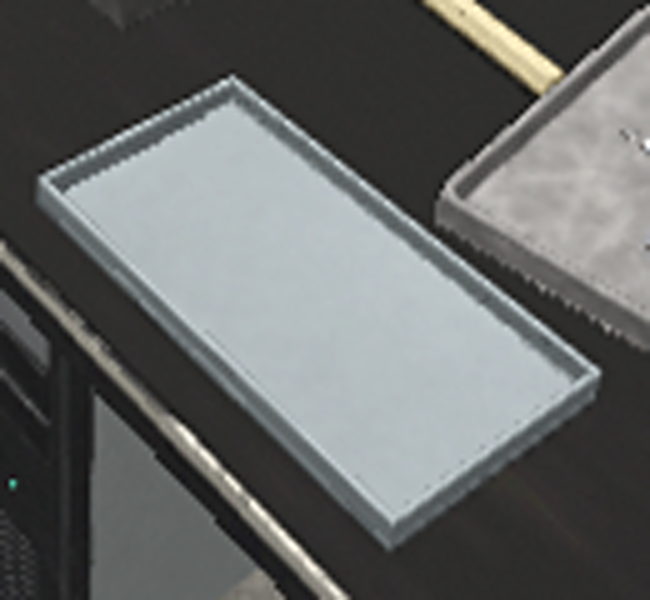

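```bash
cat >> h.py <<'E'
def pose():
    s=bot.state(); q=s["eef_rot"]; return np.array(s["position"]),R.from_quat([q[1],q[2],q[3],q[0]])
def plan(p,Rt,n,opening,start=None):
    """rows n from present to p,Rt"""
    p0,R0=start or pose(); rv=(R0.inv()*Rt).as_rotvec(); out=[]
    d=(np.array(p)-p0)/n; cur=R0
    for i in range(n):
        t=cur.inv().apply(d); w=rv/n
        out.append([*np.round(t,4),*np.round(np.degrees(w),2),opening]); cur=cur*R.from_rotvec(rv/n)
    print("rows n=",n,"maxshift",np.abs(d).max().round(4),"maxturn",np.degrees(np.abs(rv/n)).max().round(2))
    print("[["+",".join("["+",".join("%g"%v for v in r)+"]" for r in out)+"]]")
YAW=np.arctan2(.3393-.3221,.5606-.4176)
RX=np.array([np.cos(YAW),np.sin(YAW),0]);RY=np.array([-np.sin(YAW),np.cos(YAW),0]);RC=np.array([.4905,.3305,0])
def rot(y,z):
    y=np.array(y,float);y/=np.linalg.norm(y);z=np.array(z,float);z-=y*(z@y);z/=np.linalg.norm(z)
    return R.from_matrix(np.column_stack([np.cross(y,z),y,z]))
def show():
    s=bot.state(); p,r=pose(); print("t",round(s["time_s"],2),"p",p.round(4),"y",r.as_matrix()[:,1].round(3),"z",r.as_matrix()[:,2].round(3),"j",np.round(s["joint_positions"],2),"F",np.round(s["ft_force"],2),"T",np.round(s["wrist_torque"],3),"op",round(s["opening"],3))
E
python3 - <<'E'
from h import *
print(np.degrees(YAW)); show()
p,r=pose(); print(r.as_matrix().round(3))
for sg in(1,-1):
    Rt=rot(RY,sg*RX); print(sg, np.degrees((r.inv()*Rt).magnitude()))
    Rt=rot(RY-1*np.array([0,0,1]),sg*RX); print(sg, np.degrees((r.inv()*Rt).magnitude()))
c=[unproj("top",u,.014) for u in [(416.2,233.2),(491.4,230.8),(495.8,271.2),(418.8,273.6)]]+[unproj("scene",u,.014) for u in [(317.6,296),(356.6,275.5),(429.5,335),(388.5,366)]]
print(np.round(c,4)); print(np.mean(c[:4],0),np.mean(c[4:],0))
E
```

```text
6.858572171264636
t 1.35 p [0.2608 0.5125 0.2313] y [-0.  0. -1.] z [0.454 0.891 0.   ] j [ 0.89  0.18  1.61  0.    1.35 -0.21] F [-0.48  0.2   0.15] T [-0.024  0.011  0.053] op 0.999
[[ 0.891 -0.     0.454]
 [-0.454  0.     0.891]
 [-0.    -1.     0.   ]]
1 102.80173844930763
1 70.80230474866056
-1 141.11466045547584
-1 128.44104749932777
[[ 0.5128 -0.219   0.014 ]
 [ 0.5146 -0.4179  0.014 ]
 [ 0.4093 -0.4189  0.014 ]
 [ 0.4078 -0.2189  0.014 ]
 [ 0.41   -0.2211  0.014 ]
 [ 0.5149 -0.2204  0.014 ]
 [ 0.5144 -0.4186  0.014 ]
 [ 0.4096 -0.4203  0.014 ]]
[ 0.46111677 -0.31870432  0.014     ] [ 0.46223461 -0.32006756  0.014     ]
```

```bash
python3 - <<'E'
from h import *
plan([.43,.16,.28],rot(RY-np.array([0,0,1]),RX),10,.06)
E
```

```text
rows n= 10 maxshift 0.0352 maxturn 5.32
[[[0.0311,-0.0049,-0.0237,2.2,5.32,4.13,0.06],[0.0327,-0.008,-0.0205,2.2,5.32,4.13,0.06],[0.0337,-0.0111,-0.0171,2.2,5.32,4.13,0.06],[0.0342,-0.0142,-0.0134,2.2,5.32,4.13,0.06],[0.0342,-0.0171,-0.0097,2.2,5.32,4.13,0.06],[0.0336,-0.0198,-0.0058,2.2,5.32,4.13,0.06],[0.0324,-0.0223,-0.0019,2.2,5.32,4.13,0.06],[0.0307,-0.0246,0.0019,2.2,5.32,4.13,0.06],[0.0285,-0.0266,0.0056,2.2,5.32,4.13,0.06],[0.0258,-0.0283,0.0092,2.2,5.32,4.13,0.06]]]
```

```bash
python3 -m handwheel '[[[0.031,-0.005,-0.024,2.2,5.3,4.1,0.06],[0.033,-0.008,-0.02,2.2,5.3,4.1,0.06],[0.034,-0.011,-0.017,2.2,5.3,4.1,0.06],[0.034,-0.014,-0.013,2.2,5.3,4.1,0.06],[0.034,-0.017,-0.01,2.2,5.3,4.1,0.06],[0.034,-0.02,-0.006,2.2,5.3,4.1,0.06],[0.032,-0.022,-0.002,2.2,5.3,4.1,0.06],[0.031,-0.025,0.002,2.2,5.3,4.1,0.06],[0.028,-0.027,0.006,2.2,5.3,4.1,0.06],[0.026,-0.028,0.009,2.2,5.3,4.1,0.06]]]' 60; python3 - <<'E'
from h import *
show()
E
```

```text
time_s: 2.18
position: [0.4319, 0.1581, 0.282]
eef_rot: [0.669, -0.308, 0.635, -0.233]
ft_force: [0.6, 1.4, -0.5]
opening: 0.704
t 2.18 p [0.4319 0.1581 0.282 ] y [-0.079  0.702 -0.708] z [0.993 0.116 0.004] j [-0.4  -0.03  1.93  0.67  1.68 -0.6 ] F [ 0.59  1.39 -0.49] T [-0.325 -0.052 -0.033] op 0.704
```

```bash
cat >> h.py <<'E'
B=np.array([[0,0,-1],[-1,0,0],[0,1,0]],float) # cols -y,z,-x
def fkR(j): return R.from_euler('z',j[0])*R.from_euler('y',j[1]+j[2])*R.from_euler('z',j[3])*R.from_euler('y',j[4])*R.from_euler('z',j[5])*R.from_matrix(B)
def fk(j,L):
    h,a1,L2,a3,L4,d6=L
    v=np.array([a1,0,h])+R.from_euler('y',j[1]).apply([0,0,L2])+R.from_euler('y',j[1]+j[2]).apply([a3,0,L4])
    r=fkR(j); return R.from_euler('z',j[0]).apply(v)+d6*r.as_matrix()[:,1],r
def log():
    import json
    s=bot.state(); open("kin.jsonl","a").write(json.dumps([list(map(float,s["joint_positions"])),list(map(float,s["position"])),list(map(float,s["eef_rot"]))])+"\n")
def fit():
    import json
    D=[json.loads(l) for l in open("kin.jsonl")]
    f=lambda L:np.concatenate([fk(d[0],L)[0]-d[1] for d in D]+[1e-3*(L-L0)])
    L0=np.array([.3,0,.35,0,.35,.25]); r=least_squares(f,L0); return r.x,np.abs(r.fun[:-6]).max()
E
python3 - <<'E'
from h import *
import json
open("kin.jsonl","w").write(json.dumps([[0.8937,.1815,1.6080,0,1.3538,-.2063],[.2604,.512,.2304],[-.6871,.6882,-.1652,.1647]])+"\n")
log(); p,r=pose(); print((fkR(bot.state()["joint_positions"])*r.inv()).magnitude()); print(fit())
E
```

```text
3.964289135040461e-16
(array([ 0.41714965, -0.46754215,  0.24831245, -0.2913332 ,  0.94509522,
        0.51033657]), np.float64(0.09183643429402455))
```

```bash
python3 - <<'E'
from h import *
plan(RC-.08*RY+[0,0,.15],rot(RY,RX),10,.06)
E
```

```text
rows n= 10 maxshift 0.0132 maxturn 4.51
[[[0.0034,0.0153,0.0078,-0.03,0.01,4.51,0.06],[0.0046,0.015,0.0078,-0.03,0.01,4.51,0.06],[0.0057,0.0146,0.0078,-0.03,0.01,4.51,0.06],[0.0068,0.0141,0.0078,-0.03,0.01,4.51,0.06],[0.0079,0.0135,0.0078,-0.03,0.01,4.51,0.06],[0.009,0.0129,0.0078,-0.03,0.01,4.51,0.06],[0.0099,0.0121,0.0078,-0.03,0.01,4.51,0.06],[0.0109,0.0113,0.0079,-0.03,0.01,4.51,0.06],[0.0117,0.0104,0.0079,-0.03,0.01,4.51,0.06],[0.0125,0.0094,0.0079,-0.03,0.01,4.51,0.06]]]
```

```bash
python3 -m handwheel '[[[0.0035,0.0155,0.008,0,0,4.5,0.06],[0.0045,0.015,0.008,0,0,4.5,0.06],[0.0055,0.0145,0.008,0,0,4.5,0.06],[0.007,0.014,0.008,0,0,4.5,0.06],[0.008,0.0135,0.008,0,0,4.5,0.06],[0.009,0.013,0.008,0,0,4.5,0.06],[0.01,0.012,0.008,0,0,4.5,0.06],[0.011,0.0115,0.008,0,0,4.5,0.06],[0.012,0.0105,0.008,0,0,4.5,0.06],[0.0125,0.0095,0.008,0,0,4.5,0.06]]]'; python3 - <<'E'
from h import *
show();log()
cv2.imwrite("pics/w1.png",bot.read_camera("wrist"));cv2.imwrite("pics/s1.png",bot.read_camera("scene")[60:300,100:420])
E
```

```text
time_s: 3.02
position: [0.5012, 0.2536, 0.1472]
eef_rot: [0.707, -0.043, 0.705, 0.042]
ft_force: [0.6, -0.1, 0.0]
opening: 0.698
t 3.02 p [0.5012 0.2536 0.1472] y [-0.12   0.993 -0.001] z [0.993 0.12  0.004] j [-0.33  0.79  1.75  1.19  1.82 -1.03] F [ 0.62 -0.09  0.  ] T [-0.461 -0.073 -0.002] op 0.698
```

View pics/w1.png

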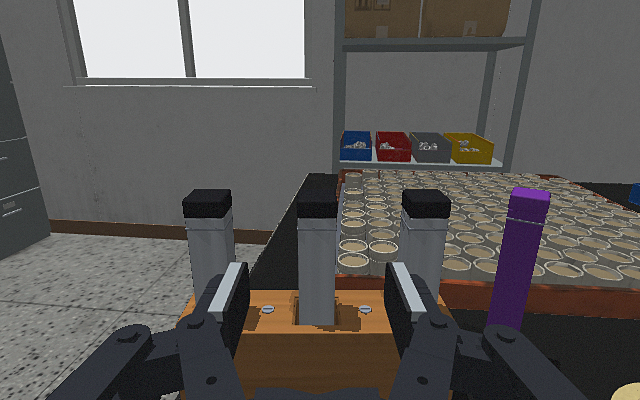

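View pics/s1.png

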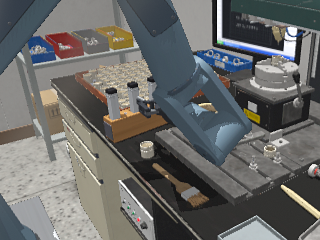

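```bash
python3 - <<'E'
from h import *
plan(RC+.016*RY+[0,0,.12],rot(RY,RX),7,.06)
E
```

```text
rows n= 7 maxshift 0.013 maxturn 0.08
[[[0.0032,0.0131,0.0003,0.03,-0.08,-0.01,0.06],[0.0032,0.0131,0.0003,0.03,-0.08,-0.01,0.06],[0.0032,0.0131,0.0003,0.03,-0.08,-0.01,0.06],[0.0032,0.0131,0.0003,0.03,-0.08,-0.01,0.06],[0.0032,0.0131,0.0003,0.03,-0.08,-0.01,0.06],[0.0032,0.0131,0.0003,0.03,-0.08,-0.01,0.06],[0.0032,0.0131,0.0003,0.03,-0.08,-0.01,0.06]]]
```

```bash
python3 -m handwheel '[[[0.0033,0.013,0,0,0,0,0.06],[0.0033,0.013,0,0,0,0,0.06],[0.0033,0.013,0,0,0,0,0.06],[0.0033,0.013,0,0,0,0,0.06],[0.0033,0.013,0,0,0,0,0.06],[0.0033,0.013,0,0,0,0,0.06],[0.003,0.013,0,0,0,0,0.06],[0,0,0,0,0,0,0.06],[0,0,0,0,0,0,0.02],[0,0,0,0,0,0,0.02]]]' 60; python3 - <<'E'
from h import *
show();log();print(fit())
cv2.imwrite("pics/w2.png",bot.read_camera("wrist"))
E
```

```text
time_s: 3.95
position: [0.4894, 0.344, 0.125]
eef_rot: [0.707, -0.045, 0.705, 0.042]
ft_force: [0.6, 0.8, -0.7]
opening: 0.428
t 3.95 p [0.4894 0.344  0.125 ] y [-0.122  0.993 -0.004] z [0.993 0.122 0.003] j [-0.17  0.83  1.77  1.31  1.72 -1.05] F [ 0.62  0.77 -0.66] T [-0.46  -0.067  0.048] op 0.428
(array([ 0.33872497, -0.11701428,  0.31747539, -0.15907364,  0.60306794,
        0.45559239]), np.float64(0.09216847002680667))
```

View pics/w2.png

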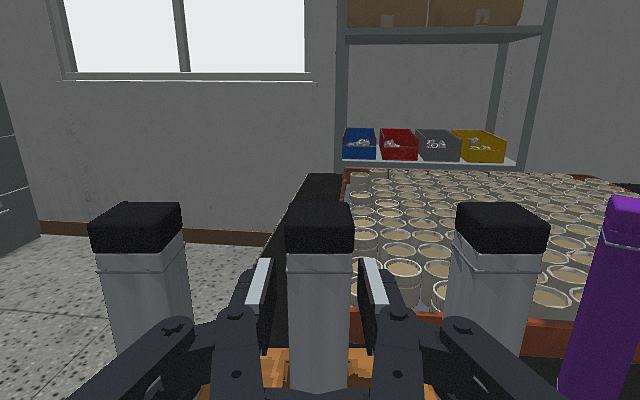

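```bash
python3 -m handwheel '[[[0,0,0,0,0,0,0.015],[0,0,0,0,0,0,0.015],[0,0,0,0,0,0,0.015],[0,0,0,0,0,0,0.015],[-0.002,0,0,0,0,0,0.015],[-0.01,0,0,0,0,0,0.015],[-0.02,0,0,0,0,0,0.015],[-0.03,0,0,0,0,0,0.015],[-0.03,0,0,0,0,0,0.015],[-0.03,0,0,0,0,0,0.015]]]' 60; python3 - <<'E'
from h import *
show();log()
cv2.imwrite("pics/w3.png",bot.read_camera("wrist"));show()
E
```

```text
time_s: 4.83
position: [0.4884, 0.3445, 0.2483]
eef_rot: [0.706, -0.045, 0.705, 0.042]
ft_force: [1.6, -0.7, -2.8]
opening: 0.289
t 4.83 p [0.4884 0.3445 0.2483] y [-0.122  0.993 -0.004] z [0.993 0.122 0.002] j [-0.17  0.55  1.85  1.35  1.77 -0.85] F [ 1.58 -0.73 -2.85] T [-0.758 -0.104 -0.042] op 0.289
t 4.88 p [0.4899 0.3444 0.2542] y [-0.123  0.992 -0.003] z [0.992 0.123 0.01 ] j [-0.17  0.54  1.84  1.35  1.77 -0.85] F [3.38 1.33 2.51] T [-0.552 -0.073 -0.089] op 0.288
```

View pics/w3.png

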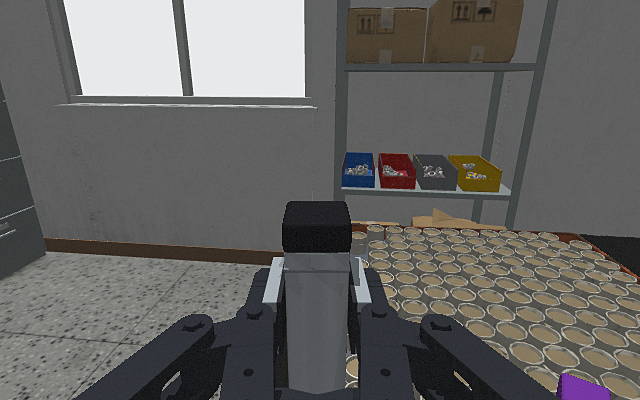

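```bash
python3 -m handwheel '[[[-0.025,0,0,0,0,0,0.015],[-0.025,0,0,0,7,0,0.015],[0,0,0,0,7,0,0.015],[0,0,0,0,7,0,0.015],[0,0,0,0,7,0,0.015],[0,0,0,0,7,0,0.015],[0,0,0,0,7,0,0.015],[0,0,0,0,7,0,0.015],[0,0,0,0,7,0,0.015],[0,0,0,0,4,0,0.015]]]' 60; python3 -c "
from h import *
show();log()"
python3 -m handwheel '[[[0,0,0,0,0,0,0.015],[0,0,0,0,0,0,0.015],[0,0,0,0,0,0,0.015],[0,0,0,0,0,0,0.015],[0,0,0,0,0,0,0.015],[0,0,0,0,0,0,0.015],[0,0,0,0,0,0,0.015],[0,0,0,0,0,0,0.015],[0,0,0,0,0,0,0.015],[0,0,0,0,0,0,0.015]]]' 60; python3 - <<'E'
from h import *
for i in range(3):
    bot.read_camera("wrist");show();p,r=pose();s=bot.state();print("tool T",r.inv().apply(s["wrist_torque"]).round(3),"F",r.inv().apply(s["ft_force"]).round(2))
E
```

```text
time_s: 5.72
position: [0.4883, 0.3446, 0.2971]
eef_rot: [0.257, -0.06, 0.965, 0.014]
ft_force: [-0.0, -0.0, -2.1]
opening: 0.29
t 5.72 p [0.4883 0.3446 0.2971] y [-0.122  0.993 -0.004] z [ 0.494  0.057 -0.868] j [-0.17  0.45  1.86  1.37  1.78  0.29] F [-0.03 -0.01 -2.1 ] T [-0.76  -0.153 -0.039] op 0.29
time_s: 6.55
position: [0.4888, 0.3445, 0.2969]
eef_rot: [0.26, -0.059, 0.964, 0.014]
ft_force: [-0.1, -0.1, -1.5]
opening: 0.296
t 6.6 p [0.4888 0.3446 0.2969] y [-0.122  0.993 -0.004] z [ 0.499  0.058 -0.865] j [-0.17  0.45  1.86  1.37  1.78  0.28] F [ 0.64  0.35 -2.12] T [-0.807 -0.164  0.005] op 0.288
tool T [ 0.707 -0.064 -0.417] F [0.48 0.28 2.17]
t 6.65 p [0.4888 0.3445 0.2969] y [-0.122  0.993 -0.004] z [ 0.499  0.058 -0.865] j [-0.17  0.45  1.86  1.37  1.78  0.28] F [-0.37  0.41 -1.51] T [-0.806 -0.144 -0.022] op 0.293
tool T [ 0.718 -0.045 -0.392] F [1.03 0.46 1.14]
t 6.7 p [0.4888 0.3446 0.2969] y [-0.122  0.993 -0.004] z [ 0.499  0.058 -0.865] j [-0.17  0.45  1.86  1.37  1.78  0.28] F [-0.01  0.87 -2.06] T [-0.807 -0.186  0.027] op 0.291
tool T [ 0.699 -0.086 -0.437] F [0.95 0.88 1.83]
```

```bash
cat >> h.py <<'E'
def feel(n=8):
    A=[]
    for i in range(n):
        bot.read_camera("wrist"); p,r=pose();s=bot.state();A.append(np.r_[r.inv().apply(s["wrist_torque"]),r.inv().apply(s["ft_force"])])
    A=np.array(A);print("toolT",A[:,:3].mean(0).round(4),"F",A[:,3:].mean(0).round(2),"sem",(A.std(0)/n**.5).round(3)[:3],"|F|",np.linalg.norm(A[:,3:].mean(0)).round(2)); show()
E
python3 -m handwheel '[[[0,0,0,0,7,0,0.015],[0,0,0,0,7,0,0.015],[0,0,0,0,7,0,0.015],[0,0,0,0,7,0,0.015],[0,0,0,0,7,0,0.015],[0,0,0,0,7,0,0.015],[0,0,0,0,7,0,0.015],[0,0,0,0,7,0,0.015],[0,0,0,0,4,0,0.015],[0,0,0,0,0,0,0.015]]]' 60; python3 - <<'E'
from h import *
feel()
E
```

```text
time_s: 7.53
position: [0.4888, 0.3445, 0.2969]
eef_rot: [-0.258, -0.058, 0.964, -0.018]
ft_force: [-0.4, -0.3, -1.9]
opening: 0.291
toolT [ 0.679  -0.0602  0.3801] F [-0.86  0.21  1.61] sem [0.009 0.005 0.013] |F| 1.84
t 7.93 p [0.4888 0.3445 0.2969] y [-0.122  0.993 -0.004] z [-0.493 -0.064 -0.868] j [-0.17  0.45  1.86  1.37  1.78  1.33] F [-0.16 -0.02 -1.45] T [-0.724 -0.155  0.022] op 0.289
```

```bash
python3 -m handwheel '[[[0,0,0,0,-7,0,0.015],[0,0,0,0,-7,0,0.015],[0,0,0,0,-7,0,0.015],[0,0,0,0,-7,0,0.015],[0,0,0,0,-7,0,0.015],[0,0,0,0,-7,0,0.015],[0,0,0,0,-7,0,0.015],[0,0,0,0,-7,0,0.015],[0,0,0,0,-7,0,0.015],[0,0,0,0,-7,0,0.015]]]' 60; python3 -m handwheel '[[[0,0,0,0,-7,0,0.015],[0,0,0,0,-7,0,0.015],[0,0,0,0,-7,0,0.015],[0,0,0,0,-7,0,0.015],[0,0,0,0,-7,0,0.015],[0,0,0,0,-7,0,0.015],[0,0,0,0,-7,0,0.015],[0,0,0,0,-1,0,0.015],[0.02,0,0,0,0,0,0.015],[0.02,0,0,0,0,0,0.015]]]'; python3 - <<'E'
from h import *
bot.read_camera("wrist");bot.read_camera("wrist")
show();log()
cv2.imwrite("pics/w4.png",bot.read_camera("wrist"));show()
plan([.489,.3445,.145],rot(RY,RX),8,.015)
E
```

```text
time_s: 8.77
position: [0.4888, 0.3446, 0.2969]
eef_rot: [0.346, -0.058, 0.936, 0.019]
ft_force: [-0.2, 0.5, -2.0]
opening: 0.293
time_s: 9.6
position: [0.4894, 0.3444, 0.2573]
eef_rot: [0.707, -0.045, 0.705, 0.041]
ft_force: [0.6, -0.6, -2.0]
opening: 0.29
t 9.7 p [0.488  0.3445 0.2546] y [-0.122  0.993 -0.004] z [ 0.993  0.122 -0.005] j [-0.17  0.54  1.85  1.35  1.77 -0.84] F [ 0.84  0.07 -1.8 ] T [-0.807 -0.057 -0.003] op 0.292
t 9.75 p [0.4885 0.3445 0.2562] y [-0.122  0.993 -0.003] z [ 0.993  0.122 -0.002] j [-0.17  0.54  1.85  1.35  1.77 -0.83] F [-0.13 -0.05 -1.83] T [-0.759 -0.074 -0.036] op 0.29
rows n= 8 maxshift 0.0139 maxturn 0.02
[[[0.0139,0,0.0001,0.02,-0.02,0.02,0.015],[0.0139,0,0.0001,0.02,-0.02,0.02,0.015],[0.0139,0,0.0001,0.02,-0.02,0.02,0.015],[0.0139,0,0.0001,0.02,-0.02,0.02,0.015],[0.0139,0,0.0001,0.02,-0.02,0.02,0.015],[0.0139,0,0.0001,0.02,-0.02,0.02,0.015],[0.0139,0,0.0001,0.02,-0.02,0.02,0.015],[0.0139,0,0.0001,0.02,-0.02,0.02,0.015]]]
```

View pics/w4.png

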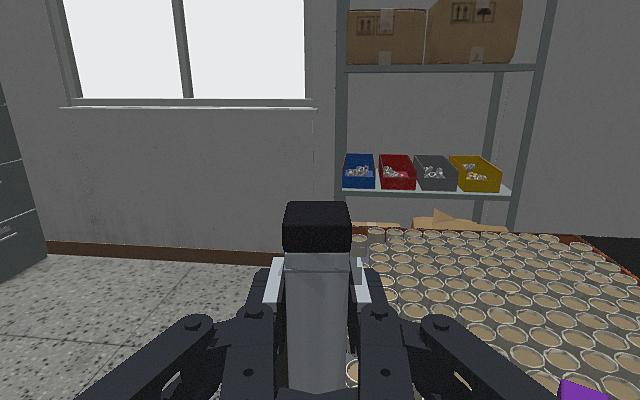

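```bash
python3 -m handwheel '[[[0.02,0,0,0,0,0,0.015],[0.02,0,0,0,0,0,0.015],[0.02,0,0,0,0,0,0.015],[0.015,0,0,0,0,0,0.015],[0.015,0,0,0,0,0,0.015],[0.015,0,0,0,0,0,0.015],[0.015,0,0,0,0,0,0.015],[0.01,0,0,0,0,0,0.015],[0,0,0,0,0,0,0.015],[0,0,0,0,0,0,0.015]]]' 60; python3 - <<'E'
from h import *
show()
cv2.imwrite("pics/w5.png",bot.read_camera("wrist"));show()
E
```

```text
time_s: 10.58
position: [0.4897, 0.3439, 0.1275]
eef_rot: [0.707, -0.044, 0.705, 0.042]
ft_force: [0.3, -1.4, -2.2]
opening: 0.294
t 10.58 p [0.4897 0.3439 0.1275] y [-0.122  0.993 -0.003] z [0.993 0.122 0.002] j [-0.17  0.82  1.77  1.32  1.72 -1.04] F [ 0.32 -1.37 -2.15] T [-0.797 -0.057  0.02 ] op 0.294
t 10.63 p [0.4898 0.3439 0.1279] y [-0.122  0.993 -0.003] z [0.993 0.122 0.003] j [-0.17  0.82  1.77  1.32  1.72 -1.04] F [ 0.08  0.12 -1.72] T [-0.785 -0.089 -0.013] op 0.296
```

View pics/w5.png

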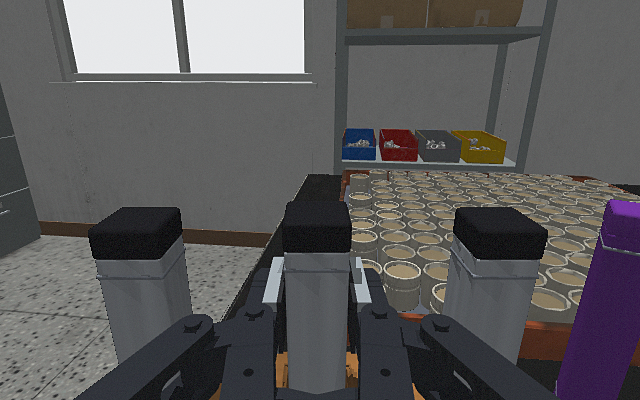

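```bash
python3 -m handwheel '[[[0.002,0,0,0,0,0,0.015],[0,0,0,0,0,0,0.06],[0,0,0,0,0,0,0.06],[0,0,0,0,0,0,0.06],[0,0,0,0,0,0,0.06],[0,-0.015,0,0,0,0,0.06],[0,-0.025,0,0,0,0,0.06],[0,-0.03,0,0,0,0,0.06],[0,-0.025,0,0,0,0,0.06],[0,0,-0.02,0,0,0,0.06]]]' 60; python3 - <<'E'
from h import *
cv2.imwrite("pics/w6.png",bot.read_camera("wrist"));show()
E
```

```text
time_s: 11.47
position: [0.4858, 0.2431, 0.1259]
eef_rot: [0.709, -0.044, 0.702, 0.039]
ft_force: [0.7, -0.4, 0.2]
opening: 0.703
t 11.52 p [0.4798 0.2451 0.1252] y [-0.12   0.993 -0.004] z [0.993 0.12  0.003] j [-0.36  0.82  1.79  1.14  1.81 -1.09] F [-1.51  0.67 -2.42] T [-0.54  -0.076  0.033] op 0.703
```

View pics/w6.png

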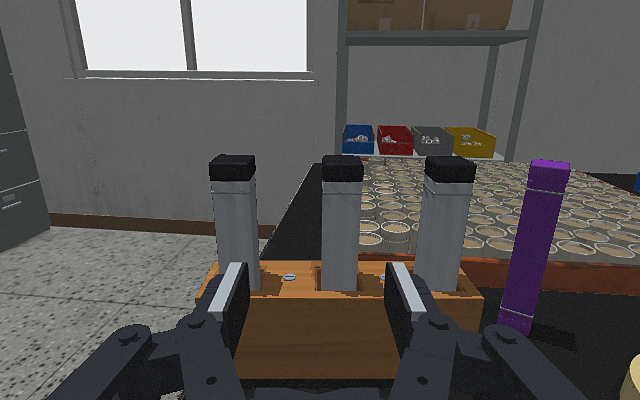

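```bash
python3 - <<'E'
from h import *
plan(RC-.072*RX-.085*RY+[0,0,.124],rot(RY,RX),3,.06)
E
python3 -m handwheel '[[[0,0,-0.017,0,0,0,0.06],[0,0,-0.017,0,0,0,0.06],[0,0,-0.017,0,0,0,0.06],[0,0,0,0,0,0,0.06],[0,0,0,0,0,0,0.06],[0,0,0,0,0,0,0.06],[0,0,0,0,0,0,0.06],[0,0,0,0,0,0,0.06],[0,0,0,0,0,0,0.06],[0,0,0,0,0,0,0.06]]]'; python3 - <<'E'
from h import *
cv2.imwrite("pics/w7.png",bot.read_camera("wrist"));show()
plan(RC-.072*RX+.0135*RY+[0,0,.124],rot(RY,RX),7,.06)
E
```

```text
rows n= 3 maxshift 0.0169 maxturn 0.07
[[[0.0004,-0.0005,-0.0171,0.02,0.06,0.07,0.06],[0.0004,-0.0005,-0.0171,0.02,0.06,0.07,0.06],[0.0004,-0.0005,-0.0171,0.02,0.06,0.07,0.06]]]
time_s: 12.35
position: [0.4307, 0.2411, 0.125]
eef_rot: [0.707, -0.045, 0.705, 0.042]
ft_force: [-0.2, 0.1, 0.8]
opening: 0.703
t 12.4 p [0.4306 0.2411 0.125 ] y [-0.122  0.993 -0.004] z [0.993 0.122 0.003] j [-0.41  0.78  1.9   1.08  1.79 -1.17] F [0.51 0.3  0.52] T [-0.534 -0.089 -0.032] op 0.698
rows n= 7 maxshift 0.0135 maxturn 0.03
[[[0.0001,0.0136,-0.0002,0.02,0.03,0.03,0.06],[0.0001,0.0136,-0.0002,0.02,0.03,0.03,0.06],[0.0001,0.0136,-0.0002,0.02,0.03,0.03,0.06],[0.0001,0.0136,-0.0003,0.02,0.03,0.03,0.06],[0.0001,0.0136,-0.0003,0.02,0.03,0.03,0.06],[0.0001,0.0136,-0.0003,0.02,0.03,0.03,0.06],[0.0001,0.0136,-0.0003,0.02,0.03,0.03,0.06]]]
```

View pics/w7.png

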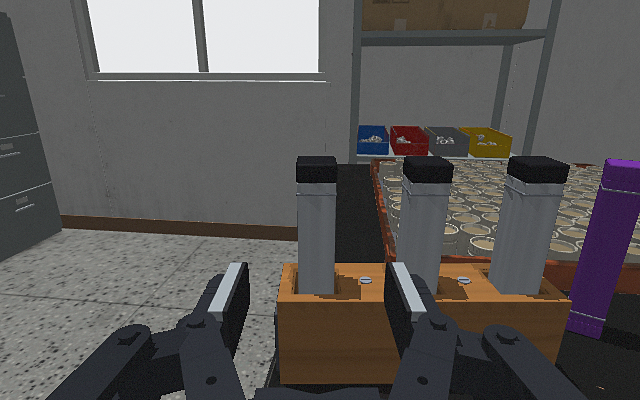

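```bash
python3 -m handwheel '[[[0,0.02,0,0,0,0,0.06],[0,0.02,0,0,0,0,0.06],[0,0.02,0,0,0,0,0.06],[0,0.02,0,0,0,0,0.06],[0,0.015,-0.001,0,0,0,0.06],[0,0,0,0,0,0,0.06],[0,0,0,0,0,0,0.015],[0,0,0,0,0,0,0.015],[0,0,0,0,0,0,0.015],[0,0,0,0,0,0,0.015]]]' 60;  python3 - <<'E'
from h import *
cv2.imwrite("pics/w8.png",bot.read_camera("wrist"));show()
E
```

```text
time_s: 13.23
position: [0.4186, 0.3344, 0.1247]
eef_rot: [0.707, -0.044, 0.705, 0.041]
ft_force: [-0.1, -0.8, -0.2]
opening: 0.29
t 13.28 p [0.4186 0.3344 0.1247] y [-0.12   0.993 -0.004] z [0.993 0.12  0.003] j [-0.22  0.77  1.94  1.26  1.71 -1.16] F [ 0.36 -0.71 -0.27] T [-0.481 -0.086 -0.036] op 0.288
```

View pics/w8.png

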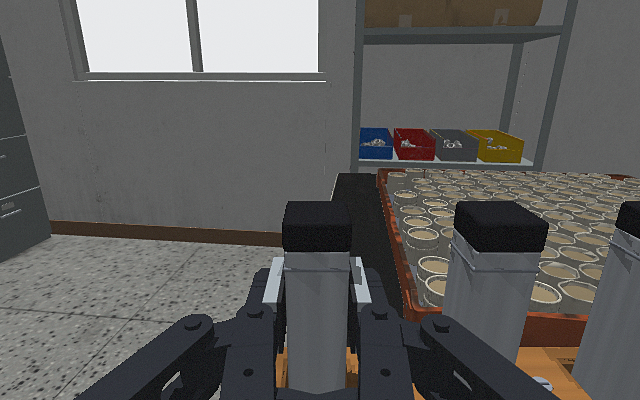

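```bash
python3 -m handwheel '[[[-0.002,0,0,0,0,0,0.015],[-0.01,0,0,0,0,0,0.015],[-0.02,0,0,0,0,0,0.015],[-0.03,0,0,0,0,0,0.015],[-0.03,0,0,0,0,0,0.015],[-0.03,0,0,0,0,0,0.015],[-0.03,0,0,0,0,0,0.015],[-0.02,0,0,0,0,0,0.015],[0,0,0,0,7,0,0.015],[0,0,0,0,7,0,0.015]]]' 60;python3 -m handwheel '[[[0,0,0,0,7,0,0.015],[0,0,0,0,7,0,0.015],[0,0,0,0,7,0,0.015],[0,0,0,0,7,0,0.015],[0,0,0,0,7,0,0.015],[0,0,0,0,7,0,0.015],[0,0,0,0,4,0,0.015],[0,0,0,0,0,0,0.015],[0,0,0,0,0,0,0.015],[0,0,0,0,0,0,0.015]]]' 60;  python3 - <<'E'
from h import *
feel()
E
```

```text
time_s: 14.12
position: [0.4175, 0.3355, 0.2978]
eef_rot: [0.615, -0.05, 0.786, 0.035]
ft_force: [-0.1, -0.2, -2.9]
opening: 0.292
time_s: 14.95
position: [0.4173, 0.3357, 0.2965]
eef_rot: [0.261, -0.059, 0.963, 0.014]
ft_force: [0.3, -0.2, -1.5]
opening: 0.293
toolT [ 0.6938 -0.0581 -0.392 ] F [ 0.8  -0.05  1.84] sem [0.009 0.007 0.01 ] |F| 2.01
t 15.35 p [0.4173 0.3358 0.2967] y [-0.122  0.993 -0.004] z [ 0.499  0.058 -0.864] j [-0.22  0.34  2.04  1.32  1.8   0.21] F [ 0.12 -0.71 -1.86] T [-0.772 -0.139  0.02 ] op 0.296
```

```bash
python3 -m handwheel '[[[0,0,0,0,-7,0,0.015],[0,0,0,0,-7,0,0.015],[0,0,0,0,-7,0,0.015],[0,0,0,0,-7,0,0.015],[0,0,0,0,-7,0,0.015],[0,0,0,0,-7,0,0.015],[0,0,0,0,-7,0,0.015],[0,0,0,0,-7,0,0.015],[0,0,0,0,-4,0,0.015],[0.02,0,0,0,0,0,0.015]]]'; python3 -m handwheel '[[[0.02,0,0,0,0,0,0.015],[0.02,0,0,0,0,0,0.015],[0,0,0,0,0,0,0.015],[0,0,0,0,0,0,0.015],[0,0,0,0,0,0,0.015],[0,0,0,0,0,0,0.015],[0,0,0,0,0,0,0.015],[0,0,0,0,0,0,0.015],[0,0,0,0,0,0,0.015],[0,0,0,0,0,0,0.015]]]';python3 - <<'E'
from h import *
cv2.imwrite("pics/w9.png",bot.read_camera("wrist"));show()
plan([.4186,.3347,.125],rot(RY,RX),8,.015)
E
```

```text
time_s: 16.18
position: [0.4185, 0.3356, 0.2789]
eef_rot: [0.71, -0.044, 0.701, 0.042]
ft_force: [0.9, -0.3, -1.9]
opening: 0.291
time_s: 17.02
position: [0.4176, 0.3356, 0.237]
eef_rot: [0.707, -0.044, 0.704, 0.042]
ft_force: [0.1, -0.2, -1.7]
opening: 0.295
t 17.07 p [0.4176 0.3356 0.2369] y [-0.122  0.993 -0.004] z [0.993 0.122 0.003] j [-0.22  0.48  2.02  1.29  1.77 -0.96] F [ 0.11  0.14 -1.42] T [-0.774 -0.154 -0.018] op 0.291
rows n= 8 maxshift 0.014 maxturn 0.03
[[[0.014,-0.0001,0.0001,0.02,0.02,0.03,0.015],[0.014,-0.0001,0.0001,0.02,0.02,0.03,0.015],[0.014,-0.0001,0.0001,0.02,0.02,0.03,0.015],[0.014,-0.0001,0.0001,0.02,0.02,0.03,0.015],[0.014,-0.0001,0.0001,0.02,0.02,0.03,0.015],[0.014,-0.0001,0.0001,0.02,0.02,0.03,0.015],[0.014,-0.0001,0.0001,0.02,0.02,0.03,0.015],[0.014,-0.0001,0.0001,0.02,0.02,0.03,0.015]]]
```

View pics/w9.png

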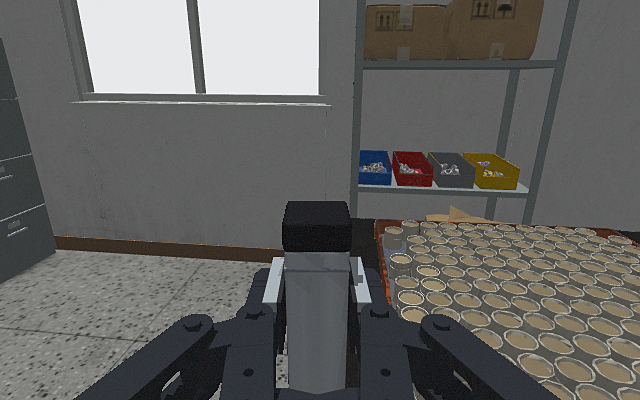

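Down by 0.110 m, stepping 1 mm across toward the grasp pose, then a look.

```bash
python3 -m handwheel '[[[0.02,0,0.001,0,0,0,0.015],[0.02,0,0,0,0,0,0.015],[0.02,0,0,0,0,0,0.015],[0.015,0,0,0,0,0,0.015],[0.015,0,0,0,0,0,0.015],[0.01,0,0,0,0,0,0.015],[0.01,0,0,0,0,0,0.015],[0,0,0,0,0,0,0.015],[0,0,0,0,0,0,0.015],[0,0,0,0,0,0,0.015]]]'; python3 - <<'E'
from h import *
cv2.imwrite("pics/w10.png",bot.read_camera("wrist"));show()
E
```

```text
time_s: 17.9
position: [0.4191, 0.3353, 0.1271]
eef_rot: [0.707, -0.044, 0.705, 0.042]
ft_force: [0.5, 0.3, -1.4]
opening: 0.293
t 17.95 p [0.4191 0.3353 0.1272] y [-0.122  0.993 -0.004] z [0.993 0.122 0.004] j [-0.22  0.76  1.94  1.26  1.71 -1.16] F [-0.26  0.06 -1.54] T [-0.762 -0.12  -0.053] op 0.292
```

View pics/w10.png

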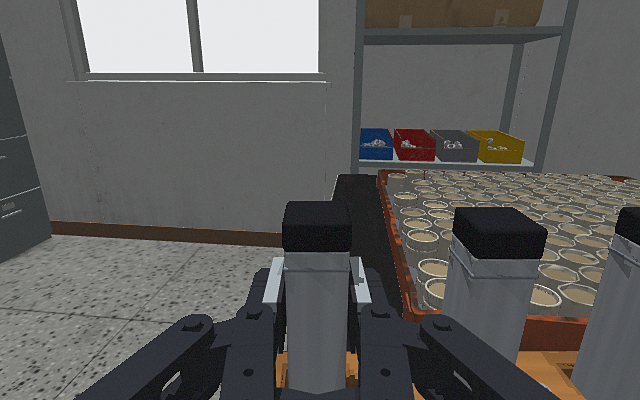

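Back in its well. Release, retreat, then move across to the far cartridge.

```bash
python3 -m handwheel '[[[0.002,0,0,0,0,0,0.015],[0,0,0,0,0,0,0.06],[0,0,0,0,0,0,0.06],[0,0,0,0,0,0,0.06],[0,0,0,0,0,0,0.06],[0,-0.015,0,0,0,0,0.06],[0,-0.025,0,0,0,0,0.06],[0,-0.03,0,0,0,0,0.06],[0,-0.025,0,0,0,0,0.06],[0,0,0.02,0,0,0,0.06]]]'; python3 -m handwheel '[[[0,0,0.02,0,0,0,0.06],[0,0,0.02,0,0,0,0.06],[0,0,0.02,0,0,0,0.06],[0,0,0.02,0,0,0,0.06],[0,0,0.02,0,0,0,0.06],[0,0,0.02,0,0,0,0.06],[0,0,0.003,0,0,0,0.06],[0,0,0,0,0,0,0.06],[0,0,0,0,0,0,0.06],[0,0,0,0,0,0,0.06]]]'; python3 - <<'E'
from h import *
cv2.imwrite("pics/w11.png",bot.read_camera("wrist"));show();log()
plan(RC+.072*RX+.0135*RY+[0,0,.124],rot(RY,RX),5,.06)
E
```

```text
time_s: 18.78
position: [0.4505, 0.2399, 0.1252]
eef_rot: [0.706, -0.043, 0.705, 0.041]
ft_force: [0.9, -0.5, -0.4]
opening: 0.705
time_s: 19.62
position: [0.5712, 0.2585, 0.1252]
eef_rot: [0.706, -0.044, 0.705, 0.042]
ft_force: [-0.9, -1.1, 0.2]
opening: 0.705
t 19.67 p [0.5713 0.2584 0.1253] y [-0.122  0.993 -0.003] z [0.993 0.122 0.001] j [-0.29  0.91  1.55  1.24  1.82 -0.94] F [ 0.11 -0.25 -0.1 ] T [-0.497 -0.064 -0.022] op 0.704
rows n= 5 maxshift 0.0188 maxturn 0.04
[[[0.0002,0.0189,0.0001,0.03,0.01,0.04,0.06],[0.0002,0.0189,0.0001,0.03,0.01,0.04,0.06],[0.0002,0.0189,0.0001,0.03,0.01,0.04,0.06],[0.0002,0.0189,0.0001,0.03,0.01,0.04,0.06],[0.0002,0.0189,0.0001,0.03,0.01,0.04,0.06]]]
```

View pics/w11.png

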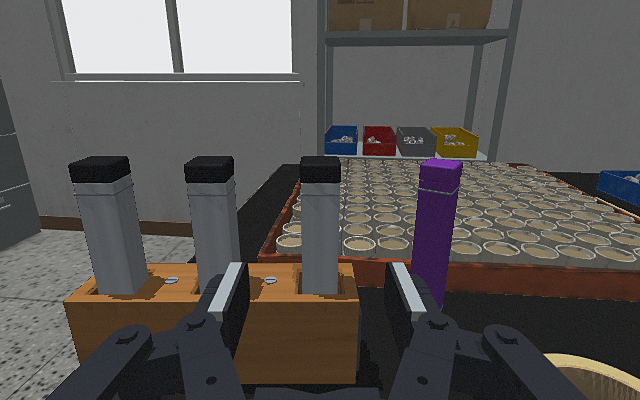

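```bash
python3 -m handwheel '[[[0,0.02,0,0,0,0,0.06],[0,0.02,0,0,0,0,0.06],[0,0.02,0,0,0,0,0.06],[0,0.02,0,0,0,0,0.06],[0,0.015,0.001,0,0,0,0.06],[0,0,0,0,0,0,0.06],[0,0,0,0,0,0,0.015],[0,0,0,0,0,0,0.015],[0,0,0,0,0,0,0.015],[0,0,0,0,0,0,0.015]]]' 60;  python3 - <<'E'
from h import *
cv2.imwrite("pics/w12.png",bot.read_camera("wrist"));show()
E
```

```text
time_s: 20.5
position: [0.5624, 0.3518, 0.1252]
eef_rot: [0.707, -0.044, 0.705, 0.041]
ft_force: [0.3, 0.2, 0.3]
opening: 0.288
t 20.55 p [0.5624 0.3519 0.1252] y [-0.12   0.993 -0.004] z [0.993 0.12  0.003] j [-0.14  0.9   1.58  1.36  1.72 -0.93] F [ 0.07 -0.37  0.51] T [-0.438 -0.075  0.054] op 0.29
```

View pics/w12.png

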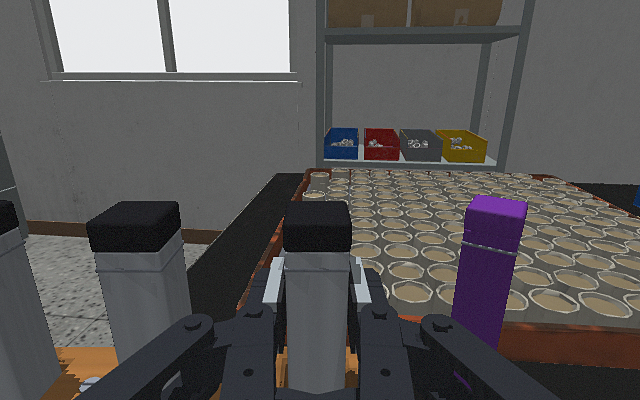

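```bash
python3 -m handwheel '[[[-0.002,0,0,0,0,0,0.015],[-0.01,0,0,0,0,0,0.015],[-0.02,0,0,0,0,0,0.015],[-0.03,0,0,0,0,0,0.015],[-0.03,0,0,0,0,0,0.015],[-0.03,0,0,0,0,0,0.015],[-0.03,0,0,0,0,0,0.015],[-0.02,0,0,0,0,0,0.015],[0,0,0,0,7,0,0.015],[0,0,0,0,7,0,0.015]]]' 80;python3 -m handwheel '[[[0,0,0,0,7,0,0.015],[0,0,0,0,7,0,0.015],[0,0,0,0,7,0,0.015],[0,0,0,0,7,0,0.015],[0,0,0,0,7,0,0.015],[0,0,0,0,7,0,0.015],[0,0,0,0,4,0,0.015],[0,0,0,0,0,0,0.015],[0,0,0,0,0,0,0.015],[0,0,0,0,0,0,0.015]]]';  python3 - <<'E'
from h import *
feel()
E
```

```text
time_s: 21.38
position: [0.5614, 0.3533, 0.2996]
eef_rot: [0.615, -0.05, 0.786, 0.036]
ft_force: [0.0, 1.0, -2.5]
opening: 0.288
time_s: 22.22
position: [0.5611, 0.3534, 0.2973]
eef_rot: [0.261, -0.059, 0.963, 0.014]
ft_force: [0.3, 0.3, -2.0]
opening: 0.286
toolT [ 0.7244 -0.132  -0.399 ] F [ 1.22 -0.16  1.91] sem [0.008 0.014 0.007] |F| 2.27
t 22.62 p [0.5612 0.3534 0.297 ] y [-0.122  0.993 -0.004] z [ 0.499  0.058 -0.865] j [-0.14  0.57  1.66  1.41  1.77  0.36] F [-0.22 -0.14 -1.79] T [-0.779 -0.291  0.005] op 0.285
```

```bash
python3 - <<'E'
from h import *
p,r=pose(); Rf=rot([0,0,-1],[1,0,0]); rv=(r.inv()*Rf).as_rotvec(); print(np.degrees(rv))
print(fit())
plan([.46,.05,.29],r*R.from_rotvec(rv*.5),10,.015)
E
```

```text
[ 50.89502802 -41.28681478 -77.16054866]
(array([ 0.32978837, -0.12423811,  0.39207872, -0.07948855,  0.62270642,
        0.44469818]), np.float64(0.0972838688595834))
rows n= 10 maxshift 0.0303 maxturn 3.86
[[[0.0123,-0.0289,-0.0062,2.54,-2.06,-3.86,0.015],[0.014,-0.0283,-0.0054,2.54,-2.06,-3.86,0.015],[0.0157,-0.0275,-0.0047,2.54,-2.06,-3.86,0.015],[0.0174,-0.0266,-0.0041,2.54,-2.06,-3.86,0.015],[0.019,-0.0255,-0.0036,2.54,-2.06,-3.86,0.015],[0.0205,-0.0243,-0.0032,2.54,-2.06,-3.86,0.015],[0.022,-0.023,-0.0029,2.54,-2.06,-3.86,0.015],[0.0234,-0.0216,-0.0027,2.54,-2.06,-3.86,0.015],[0.0247,-0.0201,-0.0027,2.54,-2.06,-3.86,0.015],[0.0259,-0.0185,-0.0027,2.54,-2.06,-3.86,0.015]]]
```

```bash
python3 -m handwheel '[[[0.0125,-0.029,-0.006,2.5,-2,-3.9,0.015],[0.014,-0.0285,-0.0055,2.5,-2,-3.9,0.015],[0.0155,-0.0275,-0.0045,2.5,-2,-3.9,0.015],[0.0175,-0.0265,-0.004,2.5,-2,-3.9,0.015],[0.019,-0.0255,-0.0035,2.5,-2,-3.9,0.015],[0.0205,-0.0245,-0.003,2.5,-2,-3.9,0.015],[0.022,-0.023,-0.003,2.5,-2,-3.9,0.015],[0.0235,-0.0215,-0.0025,2.5,-2,-3.9,0.015],[0.0245,-0.02,-0.0025,2.5,-2,-3.9,0.015],[0.026,-0.0185,-0.0025,2.5,-2,-3.9,0.015]]]' 80; python3 - <<'E'
from h import *
show();log()
plan([.4615,-.28,.20],rot([0,0,-1],[1,0,0]),10,.015)
E
```

```text
time_s: 23.45
position: [0.4615, 0.0478, 0.2902]
eef_rot: [0.416, -0.315, 0.81, -0.268]
ft_force: [1.7, 0.3, -1.6]
opening: 0.287
t 23.45 p [0.4615 0.0478 0.2902] y [-0.288  0.658 -0.696] z [ 0.842 -0.172 -0.511] j [-0.49  0.22  1.64  0.49  1.92 -0.1 ] F [ 1.73  0.31 -1.64] T [-0.392 -0.314 -0.051] op 0.287
rows n= 10 maxshift 0.0328 maxturn 3.81
[[[0.0286,-0.0153,0.0102,2.61,-2.06,-3.81,0.015],[0.0299,-0.0129,0.0098,2.61,-2.06,-3.81,0.015],[0.031,-0.0104,0.0093,2.61,-2.06,-3.81,0.015],[0.0319,-0.0079,0.0086,2.61,-2.06,-3.81,0.015],[0.0327,-0.0054,0.0077,2.61,-2.06,-3.81,0.015],[0.0332,-0.0029,0.0067,2.61,-2.06,-3.81,0.015],[0.0335,-0.0004,0.0056,2.61,-2.06,-3.81,0.015],[0.0337,0.0021,0.0044,2.61,-2.06,-3.81,0.015],[0.0336,0.0045,0.003,2.61,-2.06,-3.81,0.015],[0.0333,0.0068,0.0015,2.61,-2.06,-3.81,0.015]]]
```

```bash
python3 -m handwheel '[[[0.0285,-0.0155,0.01,2.6,-2.1,-3.8,0.015],[0.03,-0.013,0.01,2.6,-2.1,-3.8,0.015],[0.031,-0.0105,0.0095,2.6,-2.1,-3.8,0.015],[0.032,-0.008,0.0085,2.6,-2.1,-3.8,0.015],[0.0325,-0.0055,0.0075,2.6,-2.1,-3.8,0.015],[0.033,-0.003,0.0065,2.6,-2.1,-3.8,0.015],[0.0335,-0.0005,0.0055,2.6,-2.1,-3.8,0.015],[0.0335,0.002,0.0045,2.6,-2.1,-3.8,0.015],[0.0335,0.0045,0.003,2.6,-2.1,-3.8,0.015],[0.0335,0.007,0.0015,2.6,-2.1,-3.8,0.015]]]' 80; python3 - <<'E'
from h import *
cv2.imwrite("pics/w13.png",bot.read_camera("wrist"));cv2.imwrite("pics/s13.png",bot.read_camera("scene"));cv2.imwrite("pics/t13.png",bot.read_camera("top"))
show();log()
plan([.4615,-.28,.08],rot([0,0,-1],[1,0,0]),8,.015)
E
```

```text
time_s: 24.28
position: [0.4621, -0.279, 0.1987]
eef_rot: [0.503, -0.501, 0.499, -0.497]
ft_force: [-0.1, -0.3, -2.0]
opening: 0.286
t 24.43 p [ 0.4608 -0.278   0.1978] y [-0.003  0.009 -1.   ] z [ 1.     0.003 -0.003] j [-0.77  0.14  1.73  0.    1.29 -0.77] F [ 0.67  0.92 -2.31] T [ 0.154 -0.007 -0.001] op 0.285
rows n= 8 maxshift 0.0147 maxturn 0.06
[[[0.0004,0.0147,0.0001,0.02,0.02,-0.06,0.015],[0.0004,0.0147,0.0001,0.02,0.02,-0.06,0.015],[0.0003,0.0147,0.0001,0.02,0.02,-0.06,0.015],[0.0003,0.0147,0.0001,0.02,0.02,-0.06,0.015],[0.0003,0.0147,0.0001,0.02,0.02,-0.06,0.015],[0.0003,0.0147,0.0001,0.02,0.02,-0.06,0.015],[0.0003,0.0147,0.0001,0.02,0.02,-0.06,0.015],[0.0003,0.0147,0.0001,0.02,0.02,-0.06,0.015]]]
```

View pics/w13.png

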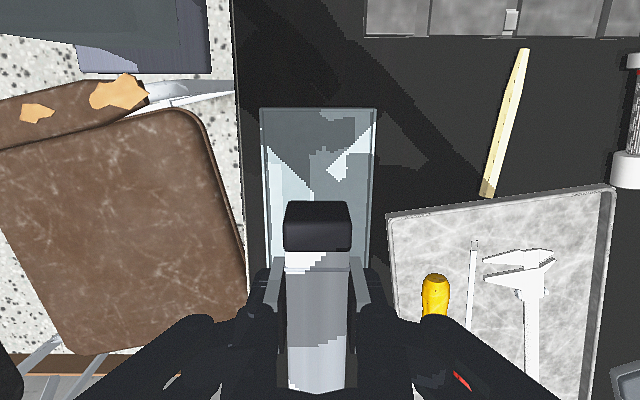

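View pics/s13.png

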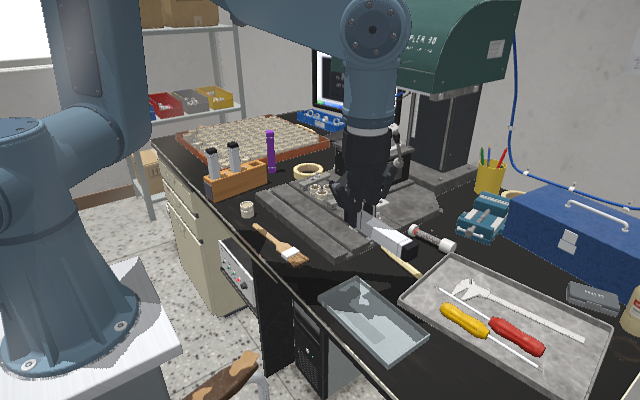

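View pics/t13.png

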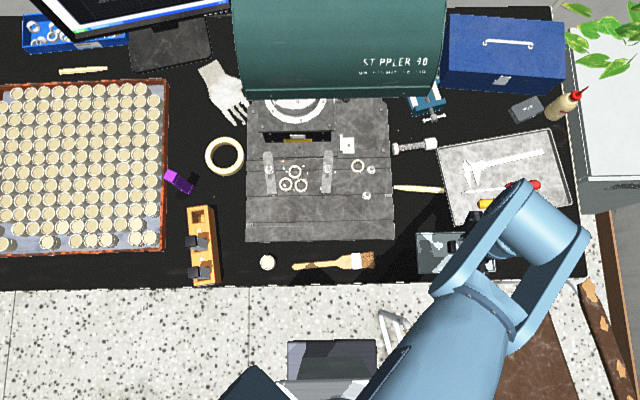

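```bash
python3 -m handwheel '[[[0.001,0.02,0,0,0,-0.5,0.015],[0.001,0.02,0,0,0,0,0.015],[0,0.025,0,0,0,0,0.015],[0,0.025,0,0,0,0,0.015],[0,0.025,0,0,0,0,0.015],[0,0.02,0,0,0,0,0.015],[0,0.02,0,0,0,0,0.015],[0,0.015,0,0,0,0,0.015],[0,0.005,0,0,0,0,0.015],[0,0,0,0,0,0,0.015]]]' 80; python3 - <<'E'
from h import *
cv2.imwrite("pics/w14.png",bot.read_camera("wrist"));cv2.imwrite("pics/s14.png",cv2.resize(bot.read_camera("scene")[200:390,270:500],None,fx=3,fy=3))
show()
E
```

```text
time_s: 25.27
position: [0.461, -0.2786, 0.0223]
eef_rot: [-0.501, 0.502, -0.5, 0.497]
ft_force: [0.1, -0.1, -1.7]
opening: 0.285
t 25.37 p [ 0.4623 -0.2802  0.0244] y [-0.001 -0.002 -1.   ] z [ 1.     0.006 -0.001] j [-0.76  0.39  1.82 -0.    0.93 -0.77] F [-0.18  0.07 -1.13] T [ 0.189 -0.002 -0.043] op 0.287
```

View pics/w14.png

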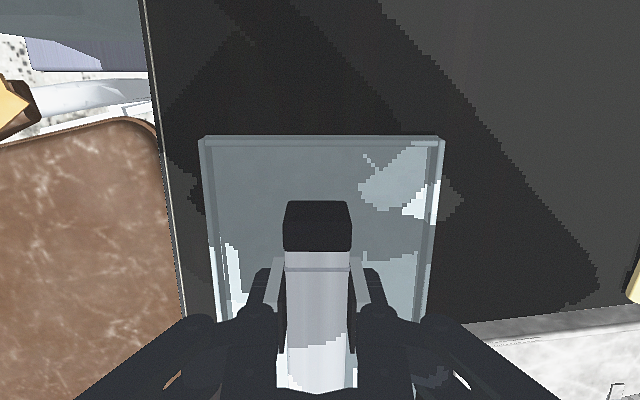

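View pics/s14.png

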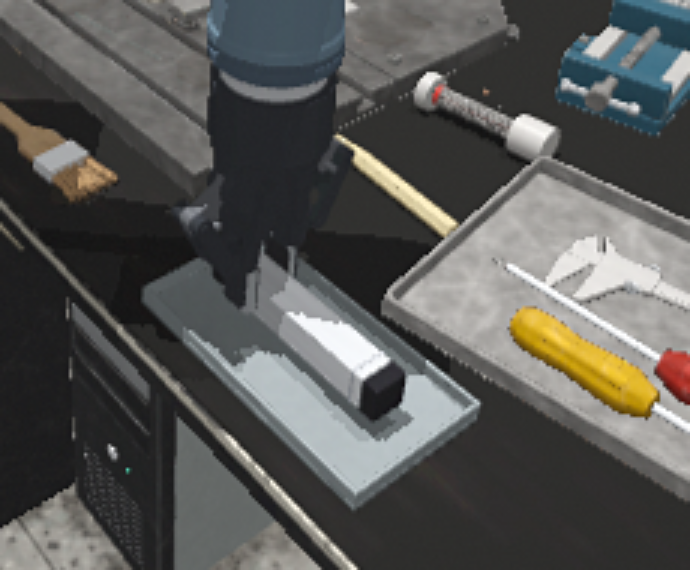

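```bash
python3 -m handwheel '[[[0,0.003,0,0,0,0,0.015],[0,0.003,0,0,0,0,0.015],[0,0.003,0,0,0,0,0.015],[0,0.003,0,0,0,0,0.015],[0,0,0,0,0,0,0.015],[0,0,0,0,0,0,0.015],[0,0,0,0,0,0,0.015],[0,0,0,0,0,0,0.015],[0,0,0,0,0,0,0.015],[0,0,0,0,0,0,0.015]]]' 80; python3 -m handwheel '[[[0,0.002,0,0,0,0,0.015],[0,0,0,0,0,0,0.015],[0,0.002,0,0,0,0,0.015],[0,0,0,0,0,0,0.015],[0,0.001,0,0,0,0,0.015],[0,0,0,0,0,0,0.015],[0,0,0,0,0,0,0.015],[0,0,0,0,0,0,0.015],[0,0,0,0,0,0,0.015],[0,0,0,0,0,0,0.015]]]'; python3 - <<'E'
from h import *
show()
cv2.imwrite("pics/s15.png",cv2.resize(bot.read_camera("scene")[200:390,270:500],None,fx=3,fy=3))
E
```

```text
time_s: 26.2
position: [0.4617, -0.2804, 0.0117]
eef_rot: [-0.5, 0.502, -0.498, 0.499]
ft_force: [-0.8, -0.2, -2.8]
opening: 0.287
time_s: 27.03
position: [0.4618, -0.2804, 0.0068]
eef_rot: [-0.5, 0.503, -0.498, 0.499]
ft_force: [-0.4, 1.3, 0.0]
opening: 0.283
t 27.03 p [ 0.4618 -0.2804  0.0068] y [-0.002 -0.003 -1.   ] z [ 1.     0.006 -0.002] j [-0.76  0.42  1.82 -0.    0.9  -0.77] F [-0.35  1.33  0.03] T [ 0.168  0.077 -0.07 ] op 0.283
```

View pics/s15.png

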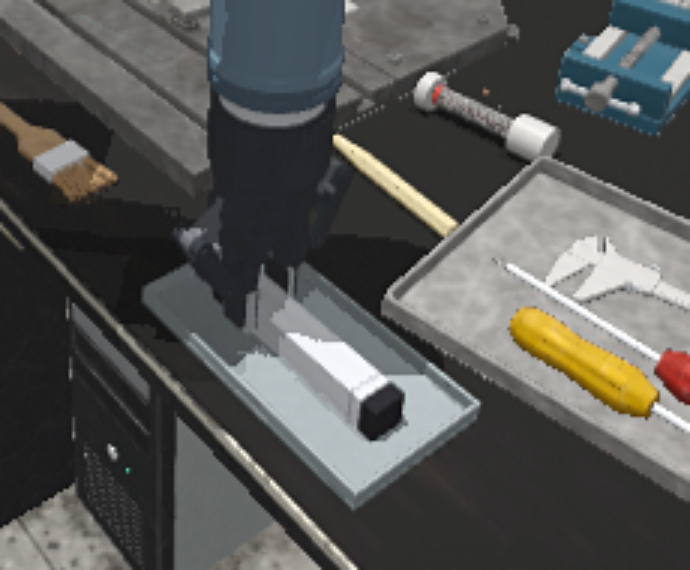

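Weight has come off the wrist: the cartridge is touching the tray. Open gently to 45 mm and rise.

```bash
python3 -m handwheel '[[[0,0,0,0,0,0,0.045],[0,0,0,0,0,0,0.045],[0,0,0,0,0,0,0.045],[0,0,0,0,0,0,0.045],[0,0,0,0,0,0,0.045],[0,-0.005,0,0,0,0,0.045],[0,-0.02,0,0,0,0,0.045],[0,-0.03,0,0,0,0,0.045],[0,-0.04,0,0,0,0,0.045],[0,-0.04,0,0,0,0,0.045]]]' 20; python3 -m handwheel '[[[0,-0.03,0,0,0,0,0.045],[0.0,-0.02,0,0,0,0,0.045],[-0.03,0,0,0,0,0,0.045],[-0.03,0,0,0,0,0,0.045],[-0.03,0,0,0,0,0,0.045],[-0.03,0,0,0,0,0,0.045],[-0.03,0,0,0,0,0,0.045],[-0.03,0,0,0,0,0,0.045],[0,0,0,0,0,0,0.045],[0,0,0,0,0,0,0.045]]]'; python3 - <<'E'
from h import *
show()
cv2.imwrite("pics/s16.png",bot.read_camera("scene"));cv2.imwrite("pics/t16.png",bot.read_camera("top"));cv2.imwrite("pics/w16.png",bot.read_camera("wrist"))
for n in("scene","top"):
  for l in("cartridge_a","brush","brass_drift","plug_gauge","tape","bush"):
    print(n,l,[(np.round(d["rect"]).tolist(),round(d["score"],2)) for d in bot.find_in(n,l)][:5])
print("tray ctr",proj("scene",[.4617,-.3195,.016]),proj("top",[.4617,-.3195,.016]))
E
```

```text
time_s: 27.92
position: [0.4611, -0.2793, 0.1426]
eef_rot: [-0.5, 0.502, -0.499, 0.498]
ft_force: [0.7, -0.8, -0.4]
opening: 0.533
time_s: 28.75
position: [0.461, -0.0986, 0.1916]
eef_rot: [-0.501, 0.503, -0.497, 0.498]
ft_force: [-0.0, -0.4, -0.9]
opening: 0.526
t 28.75 p [ 0.461  -0.0986  0.1916] y [-0.001 -0.003 -1.   ] z [ 1.     0.009 -0.001] j [-0.46 -0.01  1.9  -0.    1.25 -0.47] F [-0.01 -0.38 -0.87] T [-0.029  0.016  0.027] op 0.526
scene cartridge_a [([207.0, 146.0, 222.0, 177.0], 0.81), ([262.0, 128.0, 274.0, 174.0], 0.66), ([343.0, 284.0, 402.0, 345.0], 0.64), ([229.0, 140.0, 242.0, 173.0], 0.57)]
scene brush [([252.0, 223.0, 306.0, 265.0], 0.97)]
scene brass_drift [([382.0, 246.0, 423.0, 276.0], 0.59)]
scene plug_gauge [([407.0, 226.0, 454.0, 253.0], 0.71), ([204.0, 160.0, 267.0, 205.0], 0.29)]
scene tape [([298.0, 166.0, 326.0, 180.0], 0.75)]
scene bush [([240.0, 204.0, 257.0, 216.0], 0.48), ([204.0, 150.0, 221.0, 177.0], 0.45), ([297.0, 165.0, 325.0, 177.0], 0.32)]
top cartridge_a [([164.0, 170.0, 196.0, 196.0], 0.93), ([184.0, 263.0, 210.0, 284.0], 0.8), ([185.0, 234.0, 207.0, 253.0], 0.68), ([453.0, 246.0, 486.0, 258.0], 0.55)]
top brush [([291.0, 255.0, 374.0, 272.0], 0.63)]
top brass_drift [([399.0, 185.0, 441.0, 192.0], 0.59)]
top plug_gauge [([396.0, 139.0, 437.0, 155.0], 0.85)]
top tape [([206.0, 138.0, 247.0, 178.0], 0.76)]
top bush [([264.0, 256.0, 274.0, 266.0], 0.44)]
tray ctr [[369.87972988 313.5577767 ]] [[456.07831508 251.72689376]]
```

View pics/s16.png

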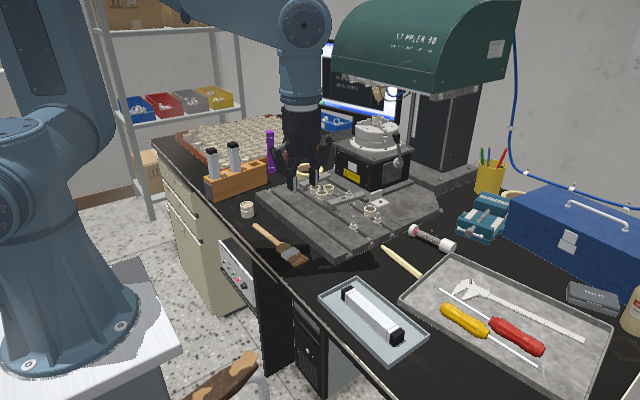

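View pics/t16.png

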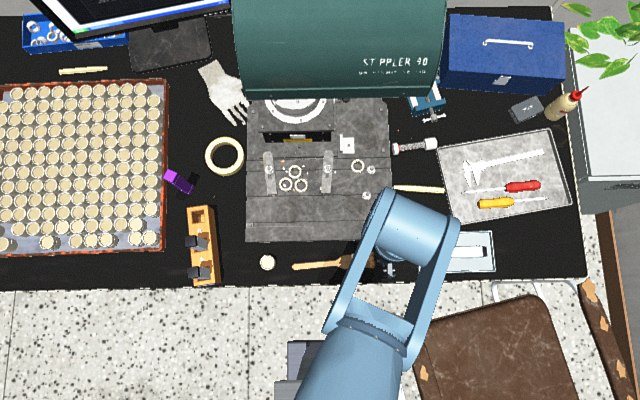

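View pics/w16.png

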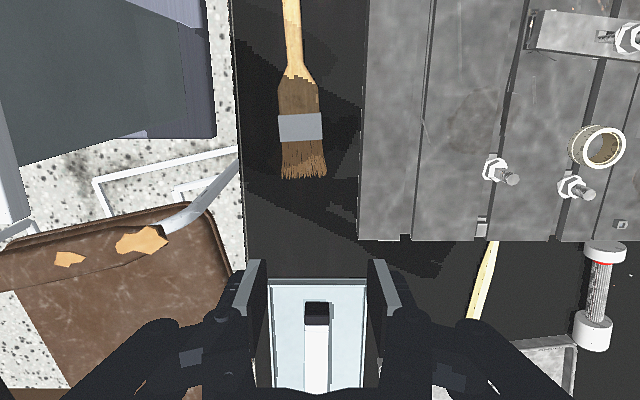

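```bash
python3 - <<'E'
from h import *
a=cv2.imread("pics/s16.png")[120:220,190:290];b=cv2.imread("pics/scene0.png")[120:220,190:290]
cv2.imwrite("pics/cmp.png",cv2.resize(np.hstack([b,a]),None,fx=4,fy=4,interpolation=cv2.INTER_CUBIC))
a=cv2.imread("pics/s16.png")[265:385,310:440]; cv2.imwrite("pics/tr3.png",cv2.resize(a,None,fx=5,fy=5,interpolation=cv2.INTER_CUBIC))
for xs in [(.4617,-.3195+.075),(.4617,-.3195-.075)]: print(proj("scene",[[xs[0]-.013,xs[1],.029],[xs[0]+.013,xs[1],.029]]).round(1))
E
```

```text
[[340.  289. ]
 [349.9 283.8]]
[[394.6 337.9]
 [405.  330.8]]
```

View pics/cmp.png

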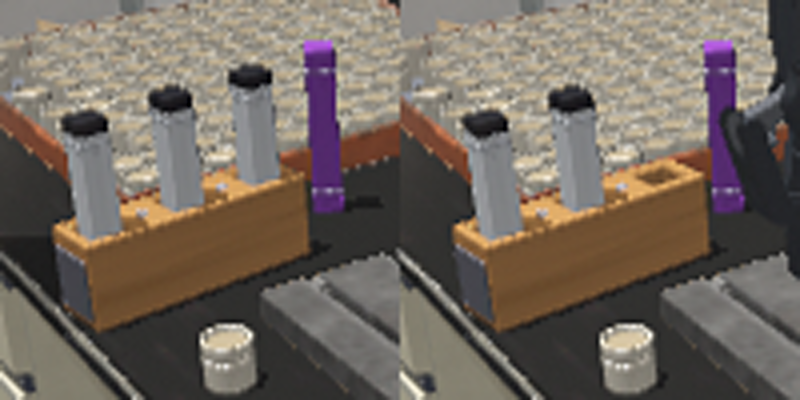

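View pics/tr3.png

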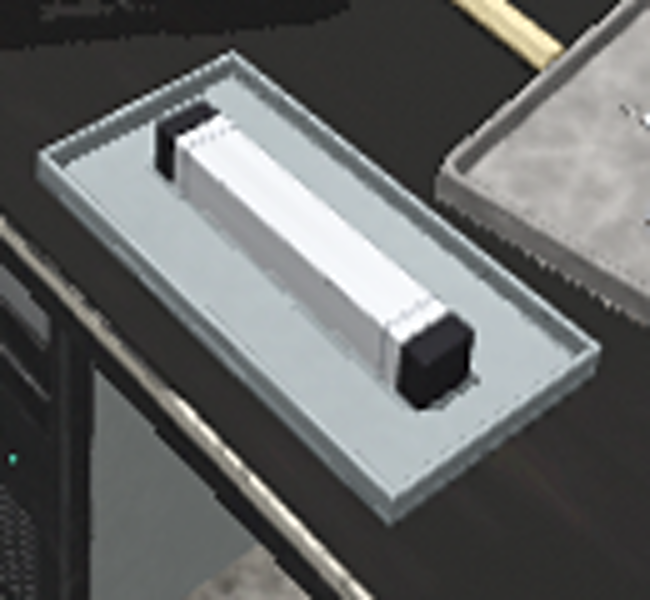

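The cartridge lies flat and central in the tray, and its ends match the predicted corners to about 2 px. The two sound ones stand at the same height as at the start, and the bystanders look unmoved.

```bash
python3 -c "
from station import bot
print(bot.sign_off())"
```

```text
the job is handed in; nothing more can be done
None
```

The cartridge with the loose ball was the one in the far well. It now lies flat in the middle of the tray, and I handed the job in at about 30 s of the 72 s allowed. The hand-in gave no verdict.

**How I found it:** I lifted each cartridge and tipped it about 60°, reading the wrist moment about the axis along the fingers:

| Well | Moment at 60° | Result |
|---|---|---|
| Middle | about -0.06 Nm, same when tipped to 120° | sound, put back |
| Near | -0.058 Nm | sound, put back |
| Far | -0.132 Nm | faulty, weight near one end |

I tipped only the middle one to 120°. The near one read as sound and the far one matched the faulty value, so I left it at one tilt for those two.

**Last checks:**
- **Tray:** the cartridge's +y (rack-side) end is within about 2 px of where it would be if perfectly centred. The wrist force dropped to about zero as it touched down.
- **Rack:** the two sound cartridges show the same height and upright stance as in the first picture.
- **Bystanders:** all of them, and the purple look-alike, show no visible movement in the pictures.
- **Gripper:** empty and clear of everything.

No check failed. The measured weights (1.84, 2.01 and 2.27 N) were too noisy to decide on, so I relied on the moment.

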